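# Nest the kidney-shaped glass-sorting trays

### The job

Tidy away the three kidney-shaped sorting trays on the stained-glass bench: nest the blue tray in the bare steel tray where that stands, let go, then nest the yellow tray, which leans on the sloping rack, in the blue one. Turn each so that its outline matches the tray below, set it down gently until it is fully home and level, and leave the steel tray about where it is and the other things on the bench undisturbed.

Things in the scene. Friction and masses are not known exactly. Their poses are not given: they have to be found in the camera images.
- base_centre (a point): Bare steel kidney tray, no grip, flat on the bench, 201 x 124 mm, 0.6 kg. All 3 trays: open, rim 36 mm high, walls 3 mm flaring out 8 mm, floor 3 mm; each is 6 mm smaller all round than the one below (3 mm play at the foot, fits one way round). x: length; y: across, concave side at -y; z: up. Point: 25 mm above the underside, where the grips of the others come when nested.
- mid_centre (a point): Blue kidney tray, flat on the bench, 189 x 112 mm, 0.2 to 0.42 kg, axes as the steel tray. Point: 25 mm above the underside, in the middle of its grip, an upright solid block 14 mm thick (x), 30 mm long (y), rising from the floor to 52 mm above the underside. Fully home in the steel tray: its point 3 mm above the steel one's, x and y axes agreeing.
- top_centre (a point): Yellow kidney tray on the sloping rack, concave side down-slope at the lip, 177 x 100 mm, 0.18 to 0.36 kg, axes alike. Point: 25 mm above the underside, in the middle of its grip, a box 32 mm thick (x), 48 mm long (y), top 57 mm above the underside, hollow from below (26 x 42 x 53 mm) to go over the blue grip. Home: its point 3 mm above the blue one's, axes agreeing.
- rack: Fixed wooden draining rack, 250 mm wide along its y, 130 mm deep, with a 150 mm deep deck that slopes up at 32 degrees (0.56 rad) towards its +x, from about 24 mm to 104 mm high, and a lip 10 mm high along its lower edge. Origin on the bench under the middle of the deck; -x faces the robot roughly.
- frit_jar: Bystander: glass jar with white lid, 52 mm across, 110 mm high, origin under its centre.
- flux_bottle: Bystander: amber bottle, 58 mm across, 130 mm high, origin under its centre.
- patina_can: Bystander: metal can, 64 mm across, 100 mm high, origin under its centre.
- glass_stack: Bystander: small stack of coloured glass, 85 x 65 x 16 mm, origin under its centre.
- tape_roll: Bystander: green tape roll lying flat, 80 mm across, 25 mm high, origin under its centre.
- bench_brush: Bystander: wooden bench brush, 150 x 50 x 52 mm, length along its x, origin under its centre.
- brush_pot: Bystander: blue pot 68 mm across with tool handles up to 165 mm high, origin under its centre.
Not all that is in view belongs to the job. Of the things that look like the part that bears base_centre, the middle-sized one is meant. There is more than one size of the part that bears mid_centre; the job needs the larger.

How it is judged (in metres and radians):
On the way:
1. the blue tray is nested fully home in the steel tray and let go (horizontal distance between mid_centre and base_centre below 0.007 m and z of mid_centre in the frame of base_centre between 0 and 0.006 m and angle between the x axis of mid_centre and the x axis of base_centre, either way round below 0.1 rad and angle between the z axis of mid_centre and the z axis of base_centre, either way round below 0.05 rad and linear speed of mid_tray below 0.02 m/s and contact force between the fingers and mid_tray below 0.2 N), for 0.2 s.
At the end, for the whole second after the job is handed in: Steel tray level on the bench within 40 mm of its start; blue home in steel, yellow home in blue: each within 7 mm sideways and 3 mm in height of its nested place, long axes within 0.1 rad, level within 0.05 rad; all released and at rest (all of step 1 and horizontal distance between top_centre and mid_centre below 0.007 m and z of top_centre in the frame of mid_centre between 0 and 0.006 m and angle between the x axis of top_centre and the x axis of mid_centre, either way round below 0.1 rad and angle between the z axis of top_centre and the z axis of mid_centre, either way round below 0.05 rad and angle between base_centre's own z axis and vertical below 0.05 rad and height (world z) of base_centre below 0.029 m and distance of base_centre from where it was at the start of the episode below 0.04 m and linear speed of each of top_tray, base_tray below 0.02 m/s and contact force between the fingers and top_tray below 0.2 N and contact force between the fingers and base_tray below 0.2 N); the robot touches nothing.
It fails at once if a bystander is pushed more than 30 mm or tipped over (distance of any of frit_jar, flux_bottle, patina_can, glass_stack, tape_roll, bench_brush, brush_pot from where it was at the start of the episode above 0.03 m or angle between any of frit_jar, flux_bottle, patina_can, glass_stack, tape_roll, bench_brush, brush_pot's own z axis and vertical above 0.4 rad).
It fails at once if a tray is banged down or rammed into the tray below (over 50 N) (contact force between mid_tray and base_tray above 50 N or contact force between top_tray and mid_tray above 50 N).
It also fails if it takes over 72 s, if anything falls off the work surface, if the arm or the gripper's body presses on something with over 40 N, if the wrist force passes 120 N, or if a joint passes its speed limit or range.

### The arm

A 7-joint arm with a two-finger parallel gripper is mounted at the origin on the work surface. World frame = base frame: x ahead of the robot, y to its left, z up, the work surface at z = 0. Lengths are in m, angles in degrees, forces in N, time in s.
With the tool pointing down it reaches from about 0.425 to 1.025 m from the base axis. Payload 9.4 kg.
Tool frame: the origin (TCP) lies between the finger pads; the fingertips stand 19 mm ahead of it and the grasp point (between the pads) is the TCP; z points along the fingers, y is the line along which they close (so a half turn about z gives the same grasp; the last joint's range is limited). The gripper opens to 93 mm and grips with 3 to 60 N. Pads are 15 mm wide; open, the fingers measure 128 mm over their backs; the gripper's body (75 mm by 188 mm) begins 65 mm behind the grasp point.
Start: joints at [70.777, 34.337, -0.143, 91.639, 0.103, 54.024, -4.572], TCP at [0.186, -0.701, 0.207] pointing down, gripper open.
Joint ranges: [-147.43, 147.43], [-19.82, 112.94], [-74.19, 73.91], [6.32, 146.72], [-59.91, 239.91], [6.04, 106.73], [-150.56, 150.56]. Speed limits (degrees/s): [127.2, 127.2, 172.46, 172.46, 180, 180, 180].

### API

Orientations are given as a 3x3 rotation matrix whose columns are the frame's x, y, z axes.
In Python, from workcell import observe, read_camera, camera_info, job_done gives the robot as it stands.
- The arm moves only by the tool carry_out, never from a script. Its argument "targets" is text: rows parted by semicolons, each of 4 numbers parted by spaces: the shift along the tool's x, y, z in mm, then the turn about the tool's z in degrees. In form: dx dy dz twist; .... A call has 1 to 12 rows; each row shifts and turns the commanded pose from where the row before left it, along the tool's axes as they then stand; what a row does not reach is not made up. A row lasts 1/12 s, in which the tool goes at most 41.7 mm and 7.16 degrees, less where a joint would pass 70% of its speed; a pose out of reach is approached as far as the arm can. A call is refused whole if a number of a shift passes 41.7 or a number of a turn 7.16, either way. A call with a gripper value outside its range is refused whole. "jaw" is the opening, from -1 (shut) to 1 (fully open), set as the call begins (left out, the last holds). The fingers move at their own pace and stop on an object; "force" is the grip in N (left out, the last holds). Time passes only in rows, so rows that do not move let the fingers close. It gives the time, the measured TCP pose, the force, the opening and the grip force at its end, in the units of the state.
- observe(): the state, without advancing time (a new reading comes with each control period).
- read_camera(name): name is "side" or "top"; returns the picture (384x512x3 uint8, red, green, blue); there is no depth.
- camera_info(name): a dict with "fx", "fy", "cx", "cy" (pixels), "origin" and "rotation" of the camera in the world. Camera axes: x right, y up, looking along -z (the intrinsics and any distortion apply to the point x, -y, -z); pixel columns grow to the right and rows downward; lengths in m; the calibration is good to about 2 mm. A picture is of the moment at which its call begins. camera_info takes no time and is no camera call.
- job_done(): hands the job in; it is judged then, once.
The state is a dict: "time": time; "joint_pos": joint angles; "qd": joint speeds; "effort": joint torques, N m; "position": TCP position; "tcp_rot": TCP orientation; "wrist_force": force on the tool from outside, world axes, zero at the start; "wrist_torque": the same for the moment, N m; "gripper_width": opening from 0.0 (shut) to 1.0 (fully open); "gripper_force": force on a finger pad.
Only numpy, scipy, OpenCV 4.12 (cv2) and the standard library are available. Lean on these libraries where they do the work, as an engineer would, in place of code of your own. Each camera call takes 0.05 s, during which the arm holds its last target. There are 200 camera calls.

## Working session

There is one attempt and no reset: what is moved stays moved. The work goes in short steps, Python scripts to look and compute and a tool call to move; the robot and the scene stay as the last step left them, time stands still between calls to the robot, and variables do not carry over. Pictures are saved under pics/ and viewed, at most 10 in all, crops included, and the job is handed in when it is done.

Besides the shell and the picture viewer there is one more tool, called after ">>>" in YAML: its name, and indented under it one key for each argument. carry_out: Moves the arm, as the interface text tells. Its arguments: {"type":"object","properties":{"targets":{"type":"string"},"jaw":{"type":"number"},"force":{"type":"number"}},"required":["targets"]}

```bash
ls; mkdir -p pics; python3 - <<'E'
from workcell import *
import cv2,numpy as np
for n in("side","top"):
    im=read_camera(n); cv2.imwrite(f"pics/{n}0.png",im[:,:,::-1]); np.save(f"{n}0.npy",im)
    i=camera_info(n); print(n,i)
o=observe(); print(o)
E
```

```text
pics
side {'fx': 397.656542821874, 'fy': 397.656542821874, 'cx': 259.015961703145, 'cy': 188.25851946173913, 'origin': array([-0.47862933,  0.8412663 ,  0.84864301]), 'rotation': array([[-0.70185931,  0.342349  , -0.62465245],
       [-0.71215145, -0.35607086,  0.60502384],
       [-0.01529123,  0.86948876,  0.49371598]])}
top {'fx': 456.6410073816009, 'fy': 456.6410073816009, 'cx': 255.94479834268924, 'cy': 195.61457242080755, 'origin': array([ 0.35300755, -0.1065818 ,  1.63382347]), 'rotation': array([[ 0.01864421,  0.99427853, -0.1051789 ],
       [-0.9998256 ,  0.01842708, -0.00303585],
       [-0.00108034,  0.10521715,  0.99444868]])}
{'time': 0.1, 'joint_pos': array([70.77946209, 34.37939602, -0.1452064 , 91.6758766 ,  0.10290156,
       54.02356388, -4.57251516]), 'qd': array([ 0.07846302, -0.08446879,  0.02350651, -0.19218552,  0.10047794,
       -0.12408202, -0.03650026]), 'effort': array([ 6.72060909e-03, -7.66554880e+01,  1.50194563e+00, -2.52938014e+01,
       -5.23725268e-02,  1.35686292e-02,  6.71285056e-05]), 'position': array([ 0.18538202, -0.7004358 ,  0.20655617]), 'tcp_rot': array([[ 9.66696499e-01,  2.55925092e-01, -4.76023778e-04],
       [ 2.55925502e-01, -9.66695648e-01,  1.28877007e-03],
       [-1.30341516e-04, -1.36767614e-03, -9.99999056e-01]]), 'wrist_force': array([-0.59241516,  0.28927351, -0.10108731]), 'wrist_torque': array([ 0.0152412 ,  0.02889097, -0.00264433]), 'gripper_force': 0.0, 'gripper_width': 1.0039290966715346}
```

View pics/top0.png

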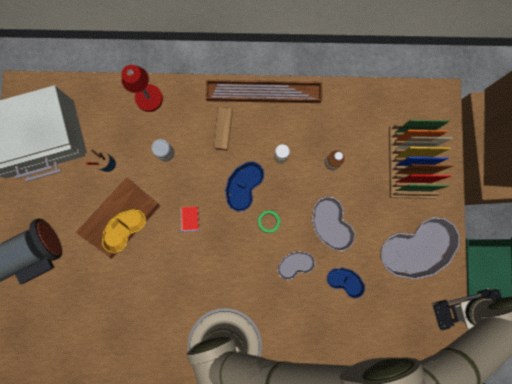

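View pics/side0.png

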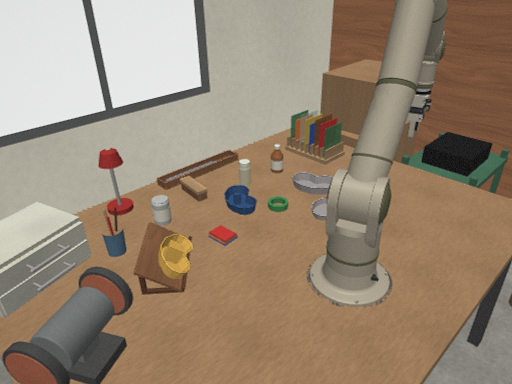

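```bash
cat > h.py <<'E'
import cv2,numpy as np
from workcell import *
def cast(n,uv,z):
    i=camera_info(n); uv=np.atleast_2d(np.asarray(uv,float))
    d=np.c_[(uv[:,0]-i['cx'])/i['fx'],-(uv[:,1]-i['cy'])/i['fy'],-np.ones(len(uv))]@np.asarray(i['rotation']).T
    o=np.asarray(i['origin']); return o+d*((z-o[2])/d[:,2])[:,None]
def proj(n,p):
    i=camera_info(n); q=(np.atleast_2d(p)-i['origin'])@np.asarray(i['rotation'])
    return np.c_[i['cx']-i['fx']*q[:,0]/q[:,2],i['cy']+i['fy']*q[:,1]/q[:,2]]
def mask(im,c):
    h=cv2.cvtColor(im,cv2.COLOR_RGB2HSV)
    r={'blue':((105,100,30),(125,255,255)),'yellow':((18,140,100),(32,255,255)),'steel':((105,10,80),(140,70,255))}[c]
    return cv2.inRange(h,*map(np.array,r))
def blobs(im,c,amin=300):
    m=cv2.morphologyEx(mask(im,c),cv2.MORPH_CLOSE,np.ones((3,3)))
    cs,_=cv2.findContours(m,cv2.RETR_EXTERNAL,cv2.CHAIN_APPROX_NONE)
    return [k for k in cs if cv2.contourArea(k)>amin]
def rect(pts):
    (c,s,a)=cv2.minAreaRect((pts[:,:2]*1000).astype(np.float32))
    if s[0]<s[1]: s=s[::-1]; a+=90
    hull=cv2.moments((pts[:,:2]*1e4).astype(np.float32)); cen=np.array([hull['m10'],hull['m01']])/hull['m00']/10
    return np.round(c,1),np.round(s,1),round(a%180,1),np.round(cen,1)
E
python3 - <<'E'
from h import *
im=np.load('top0.npy')
print(cv2.cvtColor(im,cv2.COLOR_RGB2HSV)[[222,187,230],[333,235,115]])
for c,z in(('blue',.036),('steel',.036),('yellow',.1)):
    for k in blobs(im,c,400):
        print(c,k.reshape(-1,2).mean(0).round(),cv2.contourArea(k),*rect(cast('top',k.reshape(-1,2)+0.0,z)))
E
python3 - <<'E'
import cv2,numpy as np
im=np.load('top0.npy')[:,:,::-1]
a=cv2.resize(im[155:215,215:275],None,fx=6.5,fy=6.5,interpolation=cv2.INTER_CUBIC)
b=cv2.resize(im[190:265,75:165],None,fx=4.5,fy=4.5,interpolation=cv2.INTER_CUBIC)
s=np.load('side0.npy')[:,:,::-1]
c=cv2.resize(s[215:300,130:205],None,fx=5,fy=5,interpolation=cv2.INTER_CUBIC)
H=430;o=np.zeros((H,0,3),np.uint8)
W=[np.pad(x[:H],((0,H-min(H,x.shape[0])),(0,0),(0,0))) for x in(b,c)]
d=np.hstack(W); cv2.imwrite('pics/c1.png',d);print(d.shape)
E
```

```text
[[125  19 151]
 [110 197 109]
 [ 20 195 200]]
blue [346. 282.] 652.5 [ 232.4 -418.9] [132.6  77.9] 63.5 [ 230.2 -418.5]
blue [243. 185.] 1157.5 [560.4 -53. ] [180.8 105.5] 155.6 [559.1 -55.4]
steel [296. 265.] 500.5 [ 287.4 -241.5] [117.3  70. ] 110.2 [ 285.8 -241.9]
steel [ 13. 257.] 471.5 [299.5 738.5] [121.5  88.8] 112.3 [300.1 736.6]
steel [415. 249.] 2285.0 [ 343.7 -664.2] [249.  151.6] 115.8 [ 346.2 -663.1]
steel [488. 220.] 1096.5 [ 448.1 -917.9] [160.2 118.8] 91.1 [ 446.7 -924.3]
steel [331. 223.] 1100.5 [ 424. -362.] [183.1 105.8] 24.2 [ 425.3 -364.2]
yellow [122. 230.] 1169.5 [395.7 346.9] [172.3 101.9] 139.9 [394.2 345.3]
(430, 780, 3)
```

View pics/c1.png

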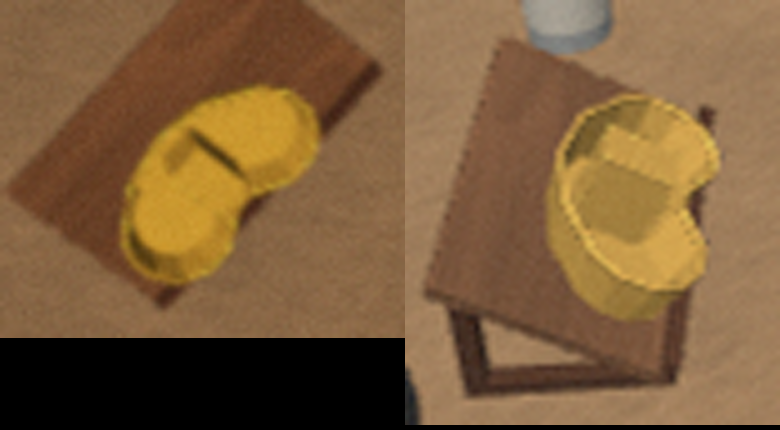

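```bash
cat >> h.py <<'E'
def tray(im,c,near,z=.036,n='top',up=6):
    "subpixel outline: upscale, colour mask; returns rect centre/axes with y away from concavity"
    r=24 if c!='steel' else 34
    u,v=int(near[0]),int(near[1]); x0,y0=u-34,v-34
    cr=cv2.resize(im[y0:y0+68,x0:x0+68],None,fx=up,fy=up,interpolation=cv2.INTER_CUBIC)
    hsv=cv2.cvtColor(cr,cv2.COLOR_RGB2LAB).astype(float)
    ref=hsv[[3,-4],:][:,[3,-4]].reshape(-1,3)
    b=hsv[...,2]
    t=im_thr(b,c); m=(t*255).astype(np.uint8)
    cs,_=cv2.findContours(m,cv2.RETR_EXTERNAL,cv2.CHAIN_APPROX_NONE)
    k=min((q for q in cs if cv2.contourArea(q)>300*up*up),key=lambda q:-cv2.pointPolygonTest(q,(34*up,34*up),True))
    px=(k.reshape(-1,2)+.5)/up-.5+[x0,y0]
    P=cast(n,px,z)[:,:2]*1000
    h=cv2.convexHull(k,returnPoints=False); d=cv2.convexityDefects(k,h)
    far=P[d[np.argmax(d[:,0,3]),0,2]]
    (ctr,s,a)=cv2.minAreaRect(P.astype(np.float32)); a=a if s[0]>s[1] else a+90
    ctr=np.array(ctr); ex=np.array([np.cos(np.radians(a)),np.sin(np.radians(a))]); ey=np.array([-ex[1],ex[0]])
    if (far-ctr)@ey>0: ex,ey=-ex,-ey
    M=cv2.moments(P.astype(np.float32)); cen=np.array([M['m10'],M['m01']])/M['m00']
    return dict(ctr=ctr.round(1),size=np.round(sorted(s),1),ang=round(np.degrees(np.arctan2(ex[1],ex[0])),1),cen_off=np.round([(cen-ctr)@ex,(cen-ctr)@ey],1),area=cv2.contourArea(P.astype(np.float32)).__round__())
def im_thr(b,c):
    bg=np.median(np.r_[b[:8].ravel(),b[-8:].ravel()]); 
    if c=='yellow': f=np.percentile(b,97); return b>(bg+f)/2
    f=np.percentile(b,10); return b<(bg+f)/2
E
python3 - <<'E'
from h import *
im=np.load('top0.npy')
print('blue',tray(im,'blue',(244,187)));print('steel',tray(im,'steel',(333,223)))
a=cv2.resize(im[153:221,210:278],None,fx=5,fy=5,interpolation=cv2.INTER_CUBIC)
b=cv2.resize(im[189:257,299:367],None,fx=5,fy=5,interpolation=cv2.INTER_CUBIC)
cv2.imwrite('pics/c2.png',np.hstack([a,b])[:,:,::-1])
E
```

```text
blue {'ctr': array([560.4, -53.2]), 'size': array([111.6, 185.8]), 'ang': np.float64(-24.2), 'cen_off': array([-0.1, -2.7]), 'area': 16127}
steel {'ctr': array([ 425.9, -365.8]), 'size': array([127.3, 198.3]), 'ang': np.float64(25.3), 'cen_off': array([ 0. , -3.5]), 'area': 19584}
```

View pics/c2.png

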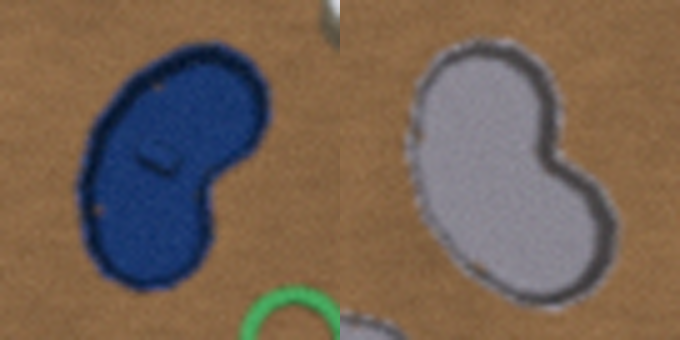

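```bash
cat >> h.py <<'E'
def go(x,y,z,ang):
    "total shift in present tool axes (mm), twist (deg) to have tool y at world angle ang (mod 180)"
    o=observe(); R=o['tcp_rot']; d=R.T@(np.array([x,y,z])-1000*o['position'])
    a=np.degrees(np.arctan2(R[1,1],R[0,1])); t=-((ang-a+90)%180-90)
    print('t',round(o['time'],2),'pos',(1000*o['position']).round(1),'yang',a.round(1),'shift',d.round(1),'twist',round(t,1),'rows',np.ceil(np.linalg.norm(d)/41).astype(int),np.ceil(abs(t)/7.1))
E
python3 - <<'E'
from h import *
im=np.load('top0.npy')
# grip: near long face, dark band
cr=cv2.cvtColor(im,cv2.COLOR_RGB2GRAY)
cr=cr[178:194,232:252]; print(cr)
p=cast('top',[[241.1,185.1]],.04)[0]*1000; a=np.radians(-24.2); ex=np.array([np.cos(a),np.sin(a)]);ey=np.array([-ex[1],ex[0]])
g=p[:2]+7*ex; print(p,g,(g-[560.4,-53.2])@ex,(g-[560.4,-53.2])@ey)
go(560.4,-53.2,207,-24.2)
E
```

```text
[[30 43 51 51 50 49 54 52 51 56 55 49 55 48 56 51 50 47 54 52]
 [37 51 56 54 56 51 50 51 52 51 51 52 50 54 52 55 53 48 53 57]
 [45 54 53 54 53 53 50 55 56 56 52 58 52 56 53 50 52 50 52 54]
 [53 55 52 51 53 54 52 58 52 44 48 52 54 52 50 58 55 51 52 54]
 [49 60 53 47 50 48 58 55 55 57 53 51 46 53 55 52 54 51 55 58]
 [52 50 50 54 49 45 53 58 54 59 58 54 51 48 51 51 53 55 54 54]
 [45 54 52 46 48 39 39 46 51 55 57 54 53 51 46 51 50 59 56 53]
 [58 51 56 53 51 41 31 32 37 45 50 57 49 44 43 52 50 54 54 55]
 [48 51 54 56 56 50 39 35 32 35 44 49 45 39 50 51 57 51 53 51]
 [52 56 56 50 51 51 48 46 43 34 33 29 38 40 49 55 50 56 55 43]
 [53 55 54 54 51 52 54 53 51 45 42 41 40 47 53 52 52 49 42 42]
 [50 52 50 53 54 55 57 48 52 50 51 50 46 48 53 59 51 50 42 42]
 [57 52 51 53 53 46 53 52 53 51 52 50 56 57 49 54 51 43 34 60]
 [54 48 54 50 49 53 53 53 53 50 56 54 55 53 53 51 51 47 35 67]
 [56 54 52 52 49 52 55 51 47 55 54 53 49 51 49 55 49 43 34 62]
 [53 51 56 49 57 50 48 59 57 56 55 56 54 52 50 52 50 41 29 62]]
[557.80766243 -48.8000851   40.        ] [564.19250324 -51.66954634] 2.831850291397657 2.950592006492151
t 0.1 pos [ 185.4 -700.4  206.6] yang -75.2 shift [ 5.282e+02 -5.297e+02  2.000e-01] twist -51.0 rows 19 8.0
```

>>> carry_out:
  targets: "27.8 -27.9 0 0;27.8 -27.9 0 0;27.8 -27.9 0 0;27.8 -27.9 0 0;27.8 -27.9 0 0;27.8 -27.9 0 0;27.8 -27.9 0 0;27.8 -27.9 0 0;27.8 -27.9 0 0;27.8 -27.9 0 0;27.8 -27.9 0 0;27.8 -27.9 0 0"
  jaw: 0.2
  force: 20

```text
time: 1.1
position: [0.4228, -0.29, 0.2072]
tcp_rot: [[0.967, 0.256, -0.0], [0.256, -0.967, 0.0], [-0.0, -0.0, -1.0]]
wrist_force: [0.6, -0.4, -0.8]
gripper_width: 0.601
gripper_force: 0.0
```

>>> carry_out:
  targets: "27.8 -27.9 0 0;27.8 -27.9 0 0;27.8 -27.9 0 0;27.8 -27.9 0 0;27.8 -27.9 0 0;27.8 -27.9 0 0;27.8 -27.9 0 0"

```text
time: 1.68
position: [0.5609, -0.0514, 0.2072]
tcp_rot: [[0.967, 0.256, -0.0], [0.256, -0.967, -0.0], [-0.0, -0.0, -1.0]]
wrist_force: [0.1, -1.2, -0.7]
gripper_width: 0.604
gripper_force: 0.0
```

>>> carry_out:
  targets: "0 0 0 -6.4;0 0 0 -6.4;0 0 0 -6.4;0 0 0 -6.4;0 0 0 -6.4;0 0 0 -6.4;0 0 0 -6.4;0 0 0 -6.2;0 0 0 0;0 0 0 0"

```text
time: 2.52
position: [0.5603, -0.0535, 0.2071]
tcp_rot: [[0.413, 0.911, -0.001], [0.911, -0.413, 0.0], [0.0, -0.001, -1.0]]
wrist_force: [0.1, -0.6, 0.1]
gripper_width: 0.598
gripper_force: 0.0
```

```bash
python3 -c "
from h import *
go(561,-52,33,-24.2)"
```

```text
t 2.52 pos [560.3 -53.5 207.1] yang -24.4 shift [1.600e+00 1.000e-01 1.741e+02] twist -0.2 rows 5 1.0
```

>>> carry_out:
  targets: "1.6 0 35 0;0 0 35 0;0 0 35 0;0 0 30 0;0 0 20 0;0 0 12 0;0 0 7 0;0 0 0 0;0 0 0 0"

```text
time: 3.27
position: [0.5613, -0.0517, 0.0335]
tcp_rot: [[0.411, 0.912, -0.0], [0.912, -0.411, -0.0], [-0.0, 0.0, -1.0]]
wrist_force: [-0.2, -0.9, 0.0]
gripper_width: 0.601
gripper_force: 0.0
```

>>> carry_out:
  targets: "0 0 0 0;0 0 0 0;0 0 0 0;0 0 0 0;0 0 0 0;0 0 0 0;0 0 0 0;0 0 0 0"
  jaw: -1
  force: 20

```text
time: 3.93
position: [0.5613, -0.0518, 0.0335]
tcp_rot: [[0.41, 0.912, 0.0], [0.912, -0.41, -0.0], [0.0, 0.0, -1.0]]
wrist_force: [0.7, 0.3, 2.8]
gripper_width: 0.144
gripper_force: 20.0
```

>>> carry_out:
  targets: "0 0 -10 0;0 0 -15 0;0 0 -20 0;0 0 -25 0;0 0 0 0;0 0 0 0"

```text
time: 4.43
position: [0.5616, -0.0519, 0.1045]
tcp_rot: [[0.41, 0.912, 0.002], [0.912, -0.41, -0.0], [0.001, 0.002, -1.0]]
wrist_force: [-0.5, 0.1, -3.9]
gripper_width: 0.149
gripper_force: 20.0
```

```bash
python3 - <<'E'
from h import *
o=observe();print(o['wrist_force'],o['gripper_width'],o['position'])
s=read_camera('side'); t=read_camera('top')
a=cv2.resize(s[120:240,180:300],None,fx=3.2,fy=3.2,interpolation=cv2.INTER_CUBIC)
b=cv2.resize(t[120:240,190:310],None,fx=3.2,fy=3.2,interpolation=cv2.INTER_CUBIC)
cv2.imwrite('pics/c3.png',np.hstack([a,b])[:,:,::-1])
E
```

```text
[-0.50102981  0.13821708 -3.92860836] 0.14859395725954397 [ 0.56159112 -0.0519451   0.1044897 ]
```

View pics/c3.png

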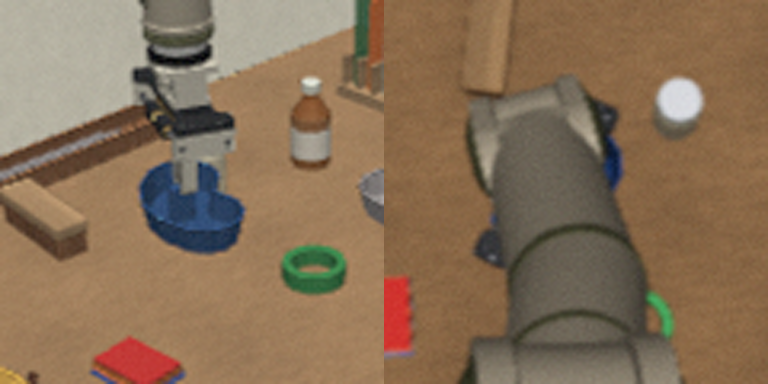

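>>> carry_out:
  targets: "0 0 -30 0;0 0 -30 0;0 0 -30 0;0 0 0 -7;0 0 0 -7;0 0 0 -7;0 0 0 -7;0 0 0 -7;0 0 0 -7;0 0 0 -7;0 0 0 -0.5"

```text
time: 5.45
position: [0.5602, -0.0519, 0.1917]
tcp_rot: [[-0.433, 0.901, -0.003], [0.901, 0.433, 0.001], [0.002, -0.002, -1.0]]
wrist_force: [0.7, 0.2, -2.8]
gripper_width: 0.146
gripper_force: 20.0
```

```bash
python3 -c "
from h import *
go(425.4,-364.7,195,25.3)"
```

```text
t 5.45 pos [560.2 -51.9 191.7] yang 25.6 shift [-223.6 -256.9   -3.1] twist 0.3 rows 9 1.0
```

>>> carry_out:
  targets: "-10 -11.5 0 0;-18 -20.7 0 0;-22 -25.3 0 0;-24 -27.6 0 0;-24 -27.6 0 0;-24 -27.6 0 0;-24 -27.6 0 0;-24 -27.6 0 0;-22 -25.3 0 0;-18 -20.7 0 0;-10 -11.4 0 0;-3.6 -4 0 0.3"

```text
time: 6.45
position: [0.4222, -0.3665, 0.192]
tcp_rot: [[-0.416, 0.909, -0.002], [0.909, 0.416, 0.001], [0.001, -0.002, -1.0]]
wrist_force: [0.4, -0.3, -3.8]
gripper_width: 0.147
gripper_force: 20.0
```

>>> carry_out:
  targets: "0 0 0 0;0 0 0 0;0 0 25 0;0 0 30 0;0 0 25 0;0 0 15 0;0 0 0 0;0 0 0 0;0 0 0 0"

```text
time: 7.2
position: [0.4259, -0.363, 0.0993]
tcp_rot: [[-0.424, 0.906, 0.001], [0.906, 0.424, -0.0], [-0.001, 0.001, -1.0]]
wrist_force: [1.0, 0.0, -2.8]
gripper_width: 0.147
gripper_force: 20.0
```

```bash
python3 - <<'E'
from h import *
go(425.4,-364.7,40,25.3)
print(observe()['wrist_force'])
s=read_camera('side'); t=read_camera('top')
a=cv2.resize(s[120:240,260:380],None,fx=3.2,fy=3.2,interpolation=cv2.INTER_CUBIC)
b=cv2.resize(t[163:283,270:390],None,fx=3.2,fy=3.2,interpolation=cv2.INTER_CUBIC)
cv2.imwrite('pics/c4.png',np.hstack([a,b])[:,:,::-1])
E
```

```text
t 7.2 pos [ 425.9 -363.    99.3] yang 25.1 shift [-1.3 -1.2 59.3] twist -0.2 rows 2 1.0
[ 0.95228091  0.02070121 -2.77804881]
```

View pics/c4.png

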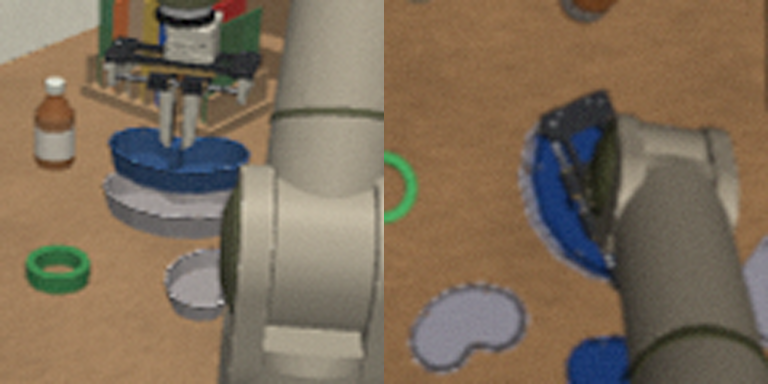

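>>> carry_out:
  targets: "-1.3 -1.2 15 0;0 0 15 0;0 0 10 0;0 0 5 0;0 0 3 0;0 0 3 0;0 0 0 0"

```text
time: 7.88
position: [0.4242, -0.3655, 0.0473]
tcp_rot: [[-0.423, 0.906, 0.0], [0.906, 0.423, -0.0], [-0.0, 0.0, -1.0]]
wrist_force: [1.2, 0.5, -3.8]
gripper_width: 0.146
gripper_force: 20.0
```

>>> carry_out:
  targets: "0 0 2 0;0 0 2 0;0 0 1.5 0;0 0 1 0;0 0 1 0;0 0 0 0;0 0 0 0"

```text
time: 8.47
position: [0.4242, -0.3655, 0.0398]
tcp_rot: [[-0.423, 0.906, 0.0], [0.906, 0.423, -0.0], [-0.0, 0.0, -1.0]]
wrist_force: [0.6, -1.5, -2.6]
gripper_width: 0.149
gripper_force: 20.0
```

>>> carry_out:
  targets: "0 0 1 0;0 0 1 0;0 0 0 0;0 0 0 0"

```text
time: 8.8
position: [0.4244, -0.3656, 0.0379]
tcp_rot: [[-0.423, 0.906, 0.001], [0.906, 0.423, -0.0], [-0.0, 0.0, -1.0]]
wrist_force: [1.2, -1.4, -2.3]
gripper_width: 0.149
gripper_force: 20.0
```

>>> carry_out:
  targets: "0 0 1 0;0 0 0.5 0;0 0 0 0;0 0 0 0"

```text
time: 9.13
position: [0.4245, -0.3657, 0.0366]
tcp_rot: [[-0.423, 0.906, 0.001], [0.906, 0.423, -0.001], [-0.001, 0.0, -1.0]]
wrist_force: [3.1, -1.5, 3.2]
gripper_width: 0.147
gripper_force: 20.0
```

>>> carry_out:
  targets: "0 0 0 0;0 0 0 0;0 0 0 0;0 0 0 0"
  jaw: 0.1

```text
time: 9.47
position: [0.4235, -0.3653, 0.0361]
tcp_rot: [[-0.423, 0.906, -0.001], [0.906, 0.423, 0.0], [0.001, -0.001, -1.0]]
wrist_force: [-0.4, -0.1, -0.5]
gripper_width: 0.385
gripper_force: 0.0
```

>>> carry_out:
  targets: "0 0 -10 0;0 0 -20 0;0 0 -35 0;0 0 -35 0;0 0 -35 0;0 0 -35 0;0 0 -35 0;0 0 -20 0;0 0 0 0"

```text
time: 10.22
position: [0.4257, -0.3661, 0.2666]
tcp_rot: [[-0.423, 0.906, 0.005], [0.906, 0.423, -0.005], [-0.007, 0.003, -1.0]]
wrist_force: [0.6, -0.2, 0.1]
gripper_width: 0.547
gripper_force: 0.0
```

```bash
python3 - <<'E'
from h import *
im=np.load('top0.npy'); cs=[k for k in blobs(im,'yellow',400)]
# yellow/rack geometry from the first images
t=im
h=cv2.cvtColor(t,cv2.COLOR_RGB2HSV)
print('rackhsv',h[215,100],h[200,130],'bench',h[300,200],h[230,60],h[255,150])
go(400,340,240,-40)
E
```

```text
rackhsv [ 13 166 117] [ 12 164 109] bench [ 14 124 138] [ 15 120 136] [ 15 124 138]
t 10.22 pos [ 425.7 -366.1  266.6] yang 25.0 shift [650.9 275.4  23.2] twist 65.0 rows 18 10.0
```

```bash
python3 - <<'E'
from h import *
def castpl(n,uv,p0,nn):
    i=camera_info(n); uv=np.atleast_2d(np.asarray(uv,float))
    d=np.c_[(uv[:,0]-i['cx'])/i['fx'],-(uv[:,1]-i['cy'])/i['fy'],-np.ones(len(uv))]@np.asarray(i['rotation']).T
    o=np.asarray(i['origin']); return o+d*(((p0-o)@nn)/(d@nn))[:,None]
im=np.load('top0.npy'); h=cv2.cvtColor(im,cv2.COLOR_RGB2HSV)
m=((h[...,1]>145)&(h[...,0]<32)).astype(np.uint8)*255; m[:170]=0;m[270:]=0;m[:,:72]=0;m[:,168:]=0
m=cv2.morphologyEx(cv2.morphologyEx(m,cv2.MORPH_OPEN,np.ones((3,3))),cv2.MORPH_CLOSE,np.ones((5,5)))
cs,_=cv2.findContours(m,cv2.RETR_EXTERNAL,cv2.CHAIN_APPROX_NONE); k=max(cs,key=cv2.contourArea)
q=cv2.approxPolyDP(k,7,True).reshape(-1,2); print('corners',q.tolist())
L=q[q[:,0].argmin()];T=q[q[:,1].argmin()];Rr=q[q[:,0].argmax()];B=q[q[:,1].argmax()]
U=cast('top',[L,T],.104); D=cast('top',[B,Rr],.03)
for P in(U,D): d=P[1]-P[0]; print((P*1000).round(1).tolist(),np.linalg.norm(d).round(3),np.degrees(np.arctan2(d[1],d[0])).round(1))
e=(U[0]-U[1])+(D[0]-D[1]); ry=e[:2]/np.linalg.norm(e[:2]); rx=np.array([ry[1],-ry[0]]); print('rack x dir',np.degrees(np.arctan2(rx[1],rx[0])).round(1))
C=(U.mean(0)+D.mean(0))/2; s,c=np.sin(.5585),np.cos(.5585)
u3=np.r_[rx*c,s]; nn=np.r_[-rx*s,c]
xy=U.mean(0)[:2]-rx*.0636; p0=np.r_[xy,.064]; print('rack origin',xy,C)
X3=np.r_[-ry,0] # tray x = y x z ; tray y=u3
cs=max(blobs(im,'yellow',400),key=cv2.contourArea).reshape(-1,2)
P=castpl('top',cs,p0+.036*nn,nn); a=(P-p0)@X3*1000; b=(P-p0)@u3*1000
print('outline x',a.min(),a.max(),'y',b.min(),b.max(), rect(np.c_[a,b]/1000))
ctr=np.array([(a.min()+a.max())/2,(b.min()+b.max())/2])/1000
for hgt in(0,.025,.04,.057): 
    G=p0+ctr[0]*X3+ctr[1]*u3+hgt*nn; print(hgt,(G*1000).round(1),proj('top',G).round(1),proj('side',G).round(1))
# grip box top corners for check
for n in('top','side'):
    Q=[p0+(ctr[0]+sx*.016)*X3+(ctr[1]+sy*.024)*u3+.057*nn for sx in(-1,1) for sy in(-1,1)]
    print(n,proj(n,np.array(Q)).round(1).tolist())
E
```

```text
corners [[128, 179], [78, 230], [110, 257], [158, 207]]
[[388.2, 490.8, 104.0], [563.3, 331.9, 104.0]] 0.236 -42.2
[[298.2, 402.6, 30.0], [475.9, 242.6, 30.0]] 0.239 -42.0
rack x dir 47.9
rack origin [0.43309479 0.36417649] [0.43140714 0.3669808  0.067     ]
outline x -107.0788829879213 67.65924885095826 y -72.97613044856662 33.77836720736817 (array([-20., -19.]), array([174.8, 105.3]), 2.1, array([-19.2, -21.1]))
0 [407.3 365.1  53.6] [[120.3 225.6]] [[171.8 258.6]]
0.025 [398.4 355.2  74.8] [[121.2 228. ]] [[175.3 253.1]]
0.04 [393.1 349.3  87.5] [[121.8 229.5]] [[177.4 249.7]]
0.057 [387.1 342.7 102. ] [[122.4 231.2]] [[179.9 245.8]]
top [[124.4, 238.9], [113.6, 230.4], [131.1, 232.0], [120.4, 223.4]]
side [[186.4, 252.2], [171.8, 246.0], [187.6, 245.7], [173.4, 239.5]]
```

>>> carry_out:
  targets: "15 6.3 0 0;30 12.7 0 0;36 15.2 0 0;36 15.2 0 0;36 15.2 0 0;36 15.2 0 0;36 15.2 0 0;36 15.2 0 0;36 15.2 0 0;36 15.2 0 0;36 15.2 0 0;36 15.2 0 0"

```text
time: 11.22
position: [0.4054, 0.0757, 0.2606]
tcp_rot: [[-0.424, 0.906, -0.002], [0.906, 0.424, -0.001], [0.0, -0.002, -1.0]]
wrist_force: [1.1, 0.2, -0.6]
gripper_width: 0.55
gripper_force: 0.0
```

```bash
python3 - <<'E'
import cv2,numpy as np
t=np.load('top0.npy');s=np.load('side0.npy')
a=cv2.resize(t[208:258,98:148],None,fx=8,fy=8,interpolation=cv2.INTER_LANCZOS4)
b=cv2.resize(s[230:280,155:205],None,fx=8,fy=8,interpolation=cv2.INTER_LANCZOS4)
for (u,v) in [(124.4,238.9),(113.6,230.4),(131.1,232),(120.4,223.4)]: cv2.circle(a,(int((u-98+.5)*8),int((v-208+.5)*8)),3,(255,0,0),-1)
for (u,v) in [(186.4,252.2),(171.8,246),(187.6,245.7),(173.4,239.5)]: cv2.circle(b,(int((u-155+.5)*8),int((v-230+.5)*8)),3,(255,0,0),-1)
g=np.clip(np.hstack([a,b]).astype(float)*1.2,0,255).astype(np.uint8)
cv2.imwrite('pics/c5.png',g[:,:,::-1])
E
```

```text
(no output)
```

View pics/c5.png

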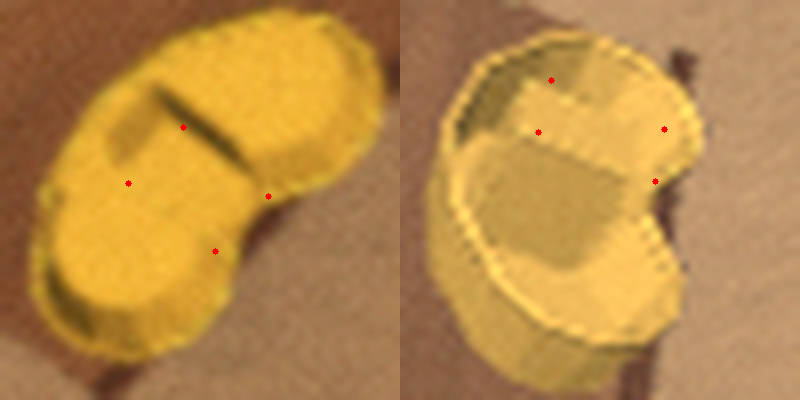

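```bash
python3 - <<'E'
from h import *
from scipy.optimize import least_squares
p=np.array([.3871,.3427,.102])
f=lambda q:np.r_[proj('top',q)[0]-[120.5,229.3],proj('side',q)[0]-[176.3,245.6]]
r=least_squares(f,p);print((r.x*1000).round(1),r.fun.round(2))
a=np.radians(47.9);rx=np.array([np.cos(a),np.sin(a)]);n=np.r_[-rx*np.sin(.5585),np.cos(.5585)];u=np.r_[rx*np.cos(.5585),np.sin(.5585)];X=np.r_[rx[1],-rx[0],0]
d=(r.x-p)*1000;print('x',d@X,'up',d@u,'n',d@n)
g=(r.x-.015*n)*1000; print('grip pt h=42',g.round(1))
go(g[0],g[1],240,-42.1)
E
```

```text
[393.8 349.9 103. ] [-0.22 -0.19  0.26  0.04]
x 0.1940177812107558 up 8.860806865000205 n -4.361992661495722
grip pt h=42 [399.2 355.8  90.3]
t 11.22 pos [405.4  75.7 260.6] yang 25.1 shift [256.3 113.   20.3] twist 67.2 rows 7 10.0
```

>>> carry_out:
  targets: "20 8.8 3 0;34 15 3 0;34 15 3 0;34 15 3 0;34 15 3 0;34 15 3 0;34 15 2.3 0;22 9.7 0 0;10.3 4.5 0 0;0 0 0 0"
  jaw: 0.3

```text
time: 12.05
position: [0.3995, 0.3561, 0.2402]
tcp_rot: [[-0.427, 0.904, -0.002], [0.904, 0.427, 0.0], [0.001, -0.002, -1.0]]
wrist_force: [-0.5, 0.6, 0.3]
gripper_width: 0.652
gripper_force: 0.0
```

>>> carry_out:
  targets: "0 0 0 6.7;0 0 0 6.7;0 0 0 6.7;0 0 0 6.7;0 0 0 6.7;0 0 0 6.7;0 0 0 6.7;0 0 0 6.7;0 0 0 6.7;0 0 0 6.7;0 0 0 0;0 0 0 0"

```text
time: 13.05
position: [0.4014, 0.3521, 0.2408]
tcp_rot: [[0.667, 0.745, -0.0], [0.745, -0.667, -0.001], [-0.001, 0.001, -1.0]]
wrist_force: [0.6, 0.4, -0.7]
gripper_width: 0.653
gripper_force: 0.0
```

```bash
python3 -c "
from h import *
go(400,356.5,87,-42.1)"
```

```text
t 13.05 pos [401.4 352.1 240.8] yang -41.8 shift [  2.6  -4.1 153.8] twist 0.3 rows 4 1.0
```

Descend partway and check the two views.

>>> carry_out:
  targets: "2.6 -4 30 0.3;0 0 35 0;0 0 25 0;0 0 10 0;0 0 0 0;0 0 0 0"

```text
time: 13.55
position: [0.4004, 0.3583, 0.1413]
tcp_rot: [[0.672, 0.741, -0.001], [0.741, -0.672, -0.0], [-0.001, -0.0, -1.0]]
wrist_force: [0.6, -0.2, 0.3]
gripper_width: 0.653
gripper_force: 0.0
```

```bash
python3 - <<'E'
from h import *
go(400,356.5,87,-42.1)
s=read_camera('side'); t=read_camera('top')
a=cv2.resize(s[190:290,130:230],None,fx=4,fy=4,interpolation=cv2.INTER_CUBIC)
b=cv2.resize(t[185:285,75:175],None,fx=4,fy=4,interpolation=cv2.INTER_CUBIC)
cv2.imwrite('pics/c6.png',np.hstack([a,b])[:,:,::-1])
E
```

```text
t 13.55 pos [400.4 358.3 141.3] yang -42.2 shift [-1.6  0.9 54.3] twist -0.1 rows 2 1.0
```

View pics/c6.png

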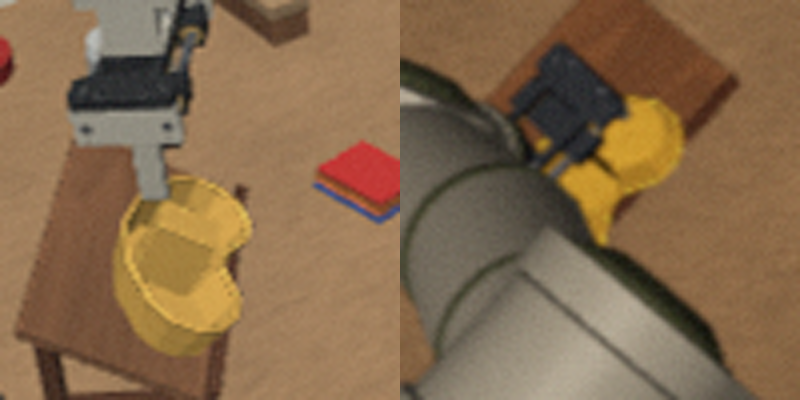

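>>> carry_out:
  targets: "-5 1 20 0;0 0 15 0;0 0 10 0;0 0 6 0;0 0 3 0;0 0 0 0;0 0 0 0"

```text
time: 14.23
position: [0.398, 0.3545, 0.0875]
tcp_rot: [[0.672, 0.74, 0.0], [0.74, -0.672, 0.0], [0.001, 0.0, -1.0]]
wrist_force: [-0.0, 0.5, 0.3]
gripper_width: 0.652
gripper_force: 0.0
```

>>> carry_out:
  targets: "0 0 0 0;0 0 0 0;0 0 0 0;0 0 0 0;0 0 0 0;0 0 0 0;0 0 0 0;0 0 0 0"
  jaw: -1
  force: 15

```text
time: 14.9
position: [0.3978, 0.3542, 0.0871]
tcp_rot: [[0.673, 0.74, 0.0], [0.74, -0.673, 0.0], [0.0, 0.0, -1.0]]
wrist_force: [-1.2, 0.0, 3.4]
gripper_width: 0.342
gripper_force: 15.0
```

>>> carry_out:
  targets: "0 0 -5 0;0 0 -10 0;0 0 -20 0;0 0 -25 0;0 0 -25 0;0 0 -25 0;0 0 -20 0;0 0 -10 0;0 0 0 0;0 0 0 0;0 0 0 0"

```text
time: 15.82
position: [0.3973, 0.3534, 0.2259]
tcp_rot: [[0.673, 0.74, -0.001], [0.74, -0.673, -0.001], [-0.002, -0.0, -1.0]]
wrist_force: [-0.0, 0.5, -2.3]
gripper_width: 0.345
gripper_force: 14.9
```

```bash
python3 - <<'E'
from h import *
go(560,-45,220,-42.1)
o=observe();print(o['wrist_force'],o['wrist_torque'])
s=read_camera('side')
cv2.imwrite('pics/c7.png',cv2.resize(s[140:290,110:260],None,fx=3,fy=3,interpolation=cv2.INTER_CUBIC)[:,:,::-1])
E
```

```text
t 15.82 pos [397.3 353.4 225.9] yang -42.3 shift [-185.3  388.4    6.3] twist -0.2 rows 11 1.0
[-0.04175893  0.54019505 -2.27222138] [-0.08992009 -0.04257049  0.05157813]
```

View pics/c7.png

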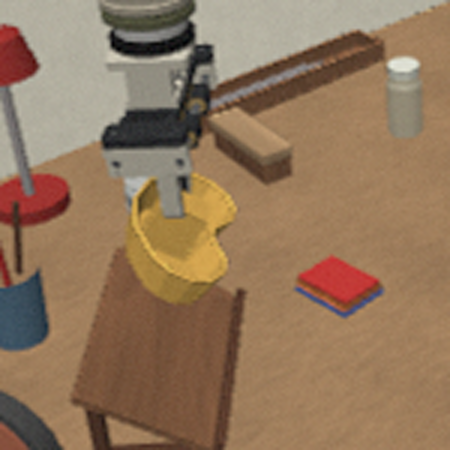

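>>> carry_out:
  targets: "-7 14.7 0 0;-12 25.1 0 0;-17 35.6 0 0;-17 35.6 0 0;-17 35.6 0 0;-17 35.6 0 0;-17 35.6 0 0;-17 35.6 0 0;-17 35.6 0 0;-17 35.6 0 0;-16 33.5 0 0;-9 18.9 0 0"

```text
time: 16.87
position: [0.5561, -0.0375, 0.2254]
tcp_rot: [[0.676, 0.737, -0.002], [0.737, -0.676, -0.001], [-0.002, -0.001, -1.0]]
wrist_force: [0.6, -0.0, -2.1]
gripper_width: 0.34
gripper_force: 14.9
```

>>> carry_out:
  targets: "-5.3 11.1 0 0;0 0 0 -5;0 0 0 -6;0 0 0 -5;0 0 0 -2;0 0 30 0;0 0 30 0;0 0 30 0;0 0 25 0;0 0 15 0;0 0 5 0;0 0 0 0"

```text
time: 17.87
position: [0.5591, -0.0428, 0.0903]
tcp_rot: [[0.409, 0.912, -0.004], [0.912, -0.409, 0.001], [-0.001, -0.004, -1.0]]
wrist_force: [0.1, 0.6, -1.6]
gripper_width: 0.348
gripper_force: 14.9
```

```bash
python3 - <<'E'
from h import *
go(560,-50,60,-24)
o=observe();print(o['wrist_force'],o['wrist_torque'])
s=read_camera('side'); t=read_camera('top')
for n,im in(('side',s),('top',t)):
  for k in blobs(im,'yellow',50):
    k=k.reshape(-1,2); print(n,k.min(0),k.max(0),'lowest',k[k[:,1].argmax()])
np.save('s1.npy',s)
E
```

```text
t 17.87 pos [559.1 -42.8  90.3] yang -24.2 shift [-6.1  3.9 30.3] twist -0.2 rows 1 1.0
[ 0.09029001  0.63217022 -1.64807085] [-0.04970365 -0.01699087  0.02262714]
side [223 177] [252 204] lowest [241 204]
side [304 115] [319 143] lowest [304 143]
top [410 146] [450 151] lowest [444 151]
```

>>> carry_out:
  targets: "0 0 8 0;0 0 8 0;0 0 6 0;0 0 4 0;0 0 2 0;0 0 2 0;0 0 0 0"
  force: 8

```text
time: 18.55
position: [0.5601, -0.044, 0.0616]
tcp_rot: [[0.411, 0.912, -0.0], [0.912, -0.411, 0.0], [-0.0, -0.0, -1.0]]
wrist_force: [0.0, -0.8, -1.9]
gripper_width: 0.342
gripper_force: 7.9
```

>>> carry_out:
  targets: "0 0 2 0;0 0 2 0;0 0 2 0;0 0 2 0;0 0 0 0"

```text
time: 18.97
position: [0.5612, -0.0424, 0.0547]
tcp_rot: [[0.41, 0.912, 0.002], [0.912, -0.41, 0.001], [0.002, 0.001, -1.0]]
wrist_force: [-1.0, 3.7, 6.8]
gripper_width: 0.342
gripper_force: 8.0
```

>>> carry_out:
  targets: "0 0 2 0;0 0 2 0;0 0 2 0;0 0 0 0"

```text
time: 19.3
position: [0.5614, -0.042, 0.0489]
tcp_rot: [[0.409, 0.912, 0.003], [0.912, -0.409, 0.002], [0.003, 0.002, -1.0]]
wrist_force: [-1.1, 4.5, 8.6]
gripper_width: 0.344
gripper_force: 8.0
```

>>> carry_out:
  targets: "0 0 2 0;0 0 2 0;0 0 1 0;0 0 0 0"

```text
time: 19.63
position: [0.5615, -0.0419, 0.044]
tcp_rot: [[0.409, 0.912, 0.003], [0.912, -0.409, 0.002], [0.003, 0.002, -1.0]]
wrist_force: [-1.7, 4.9, 8.4]
gripper_width: 0.343
gripper_force: 8.0
```

>>> carry_out:
  targets: "0 0 1.5 0;0 0 1.5 0;0 0 0 0"

```text
time: 19.88
position: [0.5615, -0.0418, 0.041]
tcp_rot: [[0.409, 0.912, 0.003], [0.912, -0.409, 0.002], [0.003, 0.002, -1.0]]
wrist_force: [-1.4, 5.5, 8.2]
gripper_width: 0.349
gripper_force: 8.0
```

>>> carry_out:
  targets: "0 0 1.5 0;0 0 1.5 0;0 0 0 0"

```text
time: 20.13
position: [0.5616, -0.0418, 0.038]
tcp_rot: [[0.409, 0.912, 0.003], [0.912, -0.409, 0.002], [0.003, 0.002, -1.0]]
wrist_force: [-0.8, 5.4, 8.3]
gripper_width: 0.348
gripper_force: 8.0
```

>>> carry_out:
  targets: "0 0 1.5 0;0 0 1.5 0;0 0 0 0"

```text
time: 20.38
position: [0.5615, -0.0417, 0.0349]
tcp_rot: [[0.409, 0.912, 0.003], [0.912, -0.409, 0.002], [0.003, 0.002, -1.0]]
wrist_force: [-1.0, 5.1, 7.8]
gripper_width: 0.344
gripper_force: 8.0
```

>>> carry_out:
  targets: "0 0 0 0;0 0 0 0;0 0 0 0;0 0 0 0;0 0 0 0"
  jaw: 0.3

```text
time: 20.8
position: [0.5602, -0.0443, 0.0339]
tcp_rot: [[0.411, 0.911, -0.0], [0.911, -0.411, -0.0], [-0.0, -0.0, -1.0]]
wrist_force: [-0.2, -0.0, 0.0]
gripper_width: 0.627
gripper_force: 0.0
```

>>> carry_out:
  targets: "0 0 -20 0;0 0 -35 0;0 0 -35 0;0 0 -35 0;0 0 -35 0;-10 -35 -20 0;-10 -38 0 0;-10 -38 0 0;-10 -38 0 0;-10 -38 0 0;-10 -38 0 0;0 0 0 0"

```text
time: 21.8
position: [0.3224, -0.0068, 0.2134]
tcp_rot: [[0.41, 0.912, -0.005], [0.912, -0.41, -0.004], [-0.005, -0.003, -1.0]]
wrist_force: [-0.9, -0.5, -0.5]
gripper_width: 0.651
gripper_force: 0.0
```

```bash
python3 - <<'E'
from h import *
s=read_camera('side'); t=read_camera('top'); np.save('t2.npy',t); np.save('s2.npy',s)
for n,im in(('side',s),('top',t)):
  for k in blobs(im,'yellow',100):
    k=k.reshape(-1,2); print(n,k.min(0),k.max(0),cv2.contourArea(k))
    c=(k.min(0)+k.max(0))/2
    if n=='top': print(tray(t,'yellow',c))
a=cv2.resize(s[130:250,190:310],None,fx=3.2,fy=3.2,interpolation=cv2.INTER_CUBIC)
b=cv2.resize(t[130:250,195:315],None,fx=3.2,fy=3.2,interpolation=cv2.INTER_CUBIC)
c=cv2.resize(t[163:283,275:395],None,fx=3.2,fy=3.2,interpolation=cv2.INTER_CUBIC)
cv2.imwrite('pics/c8.png',cv2.resize(np.hstack([a,b,c]),(798,266),interpolation=cv2.INTER_AREA)[:,:,::-1])
E
```

```text
side [219 188] [248 215] 564.0
side [305 114] [321 142] 106.5
top [218 160] [254 207] 1103.0
{'ctr': array([568. , -23.9]), 'size': array([100.9, 174.4]), 'ang': np.float64(-22.9), 'cen_off': array([-1.8, -5.9]), 'area': 11640}
```

View pics/c8.png

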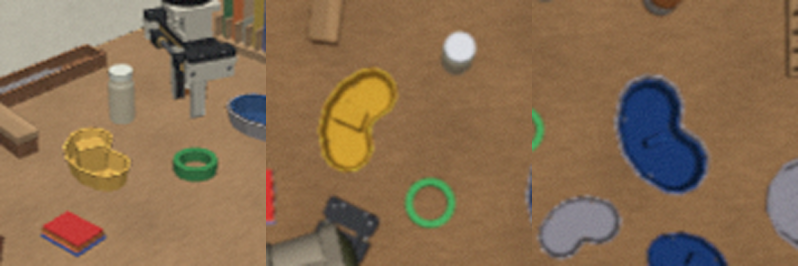

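```bash
python3 - <<'E'
from h import *
t=np.load('t2.npy')
def grip(uv,ang,half,ctr,z=.03):
    p=cast('top',[uv],z)[0]*1000; a=np.radians(ang); ex=np.array([np.cos(a),np.sin(a)]);ey=np.array([-ex[1],ex[0]])
    g=p[:2]+half*ex; print('grip',g.round(1),'off',((g-ctr)@ex).round(1),((g-ctr)@ey).round(1))
def dark(c,ang,half,r=10):
    x,y=c; g=cv2.GaussianBlur(cv2.cvtColor(t,cv2.COLOR_RGB2GRAY),(0,0),.7)[y-r:y+r+1,x-r:x+r+1].astype(float)
    print(g.round().astype(int)[::1])
    m=np.clip(np.median(g)-12-g,0,None); yy,xx=np.mgrid[-r:r+1,-r:r+1]; return (x+(m*xx).sum()/m.sum(),y+(m*yy).sum()/m.sum())
d=dark((232,186),-22.9,16,9);print(d);grip(d,-22.9,16,np.array([568,-23.9]))
b=tray(t,'blue',(330,224),.039);print('nest outline',b, tray(t,'steel',(330,224),.036))
cr=cv2.cvtColor(t,cv2.COLOR_RGB2GRAY)[215:236,315:342];print(cr)
for c,z in(('blue',.039),):
  for k in blobs(t,c,700): print(rect(cast('top',k.reshape(-1,2),z)))
go(0,0,0,0)
E
```

```text
[[ 90  92 110 133 148 155 157 156 157 158 159 158 158 159 160 161 161 161
  161]
 [ 88 102 127 146 155 158 158 157 158 160 160 159 157 158 159 160 161 160
  160]
 [ 91 113 140 153 157 158 157 157 158 159 160 158 158 159 160 161 158 155
  158]
 [ 96 123 148 157 158 158 157 158 158 158 159 158 158 159 159 158 152 145
  151]
 [100 127 150 157 159 159 158 158 158 157 158 157 157 157 157 154 142 132
  141]
 [105 127 143 149 153 156 157 158 158 157 157 157 157 156 156 148 131 122
  133]
 [112 128 131 129 134 143 151 157 159 159 157 157 156 156 153 140 123 121
  130]
 [122 138 132 119 113 119 131 142 151 155 156 157 158 156 149 131 117 121
  129]
 [130 148 146 133 118 111 112 119 131 141 148 153 156 155 144 123 117 123
  127]
 [135 152 154 150 141 131 123 118 118 120 127 136 145 147 133 116 117 123
  126]
 [140 155 158 158 156 152 148 140 132 122 117 117 123 125 115 108 114 122
  130]
 [144 156 158 159 159 159 158 156 152 143 133 122 113 107 100 104 112 119
  132]
 [147 157 157 158 160 161 161 161 160 156 151 142 131 120 115 118 118 117
  129]
 [147 157 158 159 160 161 162 162 161 159 158 1
[... 2669 characters left out ...]
5  53  55  53  55  55  56  60  54
   52  50  52  54  56  58  52  57  57]
 [122 104  72  51  48  52  52  53  54  53  51  53  53  53  50  52  52  51
   52  51  56  53  49  52  53  55  56]
 [107 116 104  73  42  40  58  51  54  53  52  49  52  54  53  56  55  55
   50  52  52  51  52  50  53  52  51]
 [102 110 120  99  52  43  46  56  57  55  58  52  56  50  52  53  49  49
   51  54  53  53  58  50  51  53  53]
 [102 110 124 110  76  47  44  48  56  55  52  53  57  52  58  47  52  51
   56  56  56  55  54  54  51  55  54]]
(array([ 424. , -366.6]), array([184. , 109.2]), 25.7, array([ 425. , -368.5]))
t 21.9 pos [329.8  -6.6 214.4] yang -24.3 shift [-129.4 -303.7  214.1] twist -24.3 rows 10 4.0
```

```bash
python3 -c "
from h import *
go(569.5,-23,200,-22.9)"
```

```text
t 21.9 pos [329.8  -6.6 214.4] yang -24.3 shift [ 83.5 225.3  14.7] twist -1.4 rows 6 1.0
```

>>> carry_out:
  targets: "6 16 0 -1.4;11 30 0 0;14 37 2 0;14 37 3 0;14 37 4 0;13 35 4 0;9 24 2 0;3 9 0 0;0 0 0 0;0 0 0 0;0 0 0 0"

```text
time: 22.82
position: [0.5691, -0.0168, 0.1989]
tcp_rot: [[0.388, 0.921, -0.001], [0.921, -0.388, -0.0], [-0.001, -0.001, -1.0]]
wrist_force: [-0.5, -0.3, 1.0]
gripper_width: 0.65
gripper_force: 0.0
```

```bash
python3 -c "
from h import *
go(569.5,-23,38,-22.9)"
```

```text
t 22.82 pos [569.1 -16.8 198.9] yang -22.9 shift [ -5.4   2.9 160.9] twist 0.0 rows 4 1.0
```

>>> carry_out:
  targets: "-5.4 2.9 30 0;0 0 35 0;0 0 35 0;0 0 30 0;0 0 18 0;0 0 8 0;0 0 5 0;0 0 0 0;0 0 0 0"

```text
time: 23.57
position: [0.5714, -0.0228, 0.0392]
tcp_rot: [[0.389, 0.921, 0.001], [0.921, -0.389, -0.0], [0.0, 0.001, -1.0]]
wrist_force: [0.8, 0.3, -0.1]
gripper_width: 0.652
gripper_force: 0.0
```

>>> carry_out:
  targets: "0 0 0 0;0 0 0 0;0 0 0 0;0 0 0 0;0 0 0 0;0 0 0 0;0 0 0 0"
  jaw: -1
  force: 20

```text
time: 24.15
position: [0.571, -0.0228, 0.0383]
tcp_rot: [[0.389, 0.921, 0.0], [0.921, -0.389, -0.0], [-0.0, 0.0, -1.0]]
wrist_force: [-0.8, 0.3, 5.6]
gripper_width: 0.343
gripper_force: 20.0
```

```bash
python3 -c "
from h import *
go(569.5,-23,38,-22.9)"
```

```text
t 24.15 pos [571.  -22.8  38.3] yang -22.9 shift [-0.8 -1.3  0.3] twist 0.0 rows 1 1.0
```

>>> carry_out:
  targets: "0 0 -5 0;0 0 -15 0;0 0 -25 0;0 0 -30 0;0 0 -30 0;0 0 -25 0;0 0 -15 0;0 0 -5 0;0 0 0 0;0 0 0 0"

```text
time: 24.98
position: [0.5705, -0.0231, 0.1873]
tcp_rot: [[0.389, 0.921, -0.001], [0.921, -0.389, -0.0], [-0.001, -0.001, -1.0]]
wrist_force: [-0.1, -0.2, -2.6]
gripper_width: 0.339
gripper_force: 20.0
```

>>> carry_out:
  targets: "0 0 0 -6;0 0 0 -6;0 0 0 -6;0 0 0 -6;0 0 0 -6;0 0 0 -6;0 0 0 -6;0 0 0 -6;0 0 0 -0.4;0 0 0 0;0 0 0 0"

```text
time: 25.9
position: [0.5706, -0.0229, 0.187]
tcp_rot: [[-0.428, 0.904, -0.002], [0.904, 0.428, 0.0], [0.001, -0.001, -1.0]]
wrist_force: [-0.3, 0.2, -2.2]
gripper_width: 0.343
gripper_force: 20.0
```

```bash
python3 -c "
from h import *
print(observe()['wrist_torque'])
go(424,-366,190,25.6)"
```

```text
[-0.01406727 -0.13552051  0.02679981]
t 25.9 pos [570.6 -22.9 187. ] yang 25.3 shift [-247.4 -279.3   -2.9] twist -0.3 rows 10 1.0
```

>>> carry_out:
  targets: "-10 -11.3 0 0;-19 -21.4 0 0;-24 -27.1 0 0;-25.5 -28.8 0 0;-25.5 -28.8 0 0;-25.5 -28.8 0 0;-25.5 -28.8 0 0;-25.5 -28.8 0 0;-24 -27.1 0 0;-21 -23.7 0 0;-13 -14.7 0 0;-8.5 -9.6 0 0"

```text
time: 26.9
position: [0.424, -0.3685, 0.1875]
tcp_rot: [[-0.426, 0.905, -0.001], [0.905, 0.426, -0.0], [0.0, -0.001, -1.0]]
wrist_force: [0.1, 1.1, -2.0]
gripper_width: 0.342
gripper_force: 20.0
```

>>> carry_out:
  targets: "0 0 0 0;0 0 0 0;0 0 20 0;0 0 25 0;0 0 25 0;0 0 15 0;0 0 0 0;0 0 0 0;0 0 0 0"

```text
time: 27.65
position: [0.4272, -0.3649, 0.104]
tcp_rot: [[-0.432, 0.902, 0.001], [0.902, 0.432, -0.0], [-0.001, 0.001, -1.0]]
wrist_force: [0.7, 0.3, -2.0]
gripper_width: 0.34
gripper_force: 20.0
```

```bash
python3 - <<'E'
from h import *
go(423.8,-364.8,44.3,25.6)
# outlines in the side view: rim centroids of yellow and blue
s=read_camera('side')
for c in('yellow','blue'):
  for k in blobs(s,c,60):
    k=k.reshape(-1,2); print(c,k.min(0),k.max(0))
E
```

```text
t 27.65 pos [ 427.2 -364.9  104. ] yang 25.6 shift [ 1.6 -3.1 59.7] twist 0.0 rows 2 1.0
yellow [296 160] [336 178]
blue [294 174] [332 186]
```

>>> carry_out:
  targets: "1.6 -3.1 0 0;0 0 3 0;0 0 0 0;0 0 0 0;0 0 0 0"

```text
time: 28.12
position: [0.4223, -0.366, 0.1002]
tcp_rot: [[-0.431, 0.903, 0.0], [0.903, 0.431, -0.0], [-0.0, 0.0, -1.0]]
wrist_force: [0.6, 1.1, -2.0]
gripper_width: 0.339
gripper_force: 20.0
```

```bash
python3 - <<'E'
from h import *
go(423.8,-364.8,44.3,25.6)
E
```

```text
t 28.12 pos [ 422.3 -366.   100.2] yang 25.5 shift [ 0.4  1.8 55.9] twist -0.1 rows 2 1.0
```

>>> carry_out:
  targets: "0 1.2 2 0;0 0 3 0;0 0 3 0;0 0 3 0;0 0 0 0"

```text
time: 28.53
position: [0.4231, -0.365, 0.0882]
tcp_rot: [[-0.431, 0.902, -0.001], [0.902, 0.431, 0.001], [0.001, -0.0, -1.0]]
wrist_force: [-0.6, 1.0, -2.3]
gripper_width: 0.339
gripper_force: 20.0
```

>>> carry_out:
  targets: "0 0 4 0;0 0 4 0;0 0 4 0;0 0 0 0"

```text
time: 28.87
position: [0.423, -0.3651, 0.0761]
tcp_rot: [[-0.431, 0.902, -0.001], [0.902, 0.431, 0.001], [0.001, -0.001, -1.0]]
wrist_force: [0.0, 0.2, -2.1]
gripper_width: 0.342
gripper_force: 20.0
```

>>> carry_out:
  targets: "0 0 3 0;0 0 3 0;0 0 3 0;0 0 3 0;0 0 0 0"

```text
time: 29.28
position: [0.4231, -0.3651, 0.0644]
tcp_rot: [[-0.431, 0.902, -0.001], [0.902, 0.431, 0.0], [0.001, -0.0, -1.0]]
wrist_force: [-0.2, -0.4, -2.1]
gripper_width: 0.344
gripper_force: 20.0
```

No contact so far, the hollow is over the blue grip.

>>> carry_out:
  targets: "0 0 3 0;0 0 3 0;0 0 3 0;0 0 2 0;0 0 0 0"

```text
time: 29.7
position: [0.4232, -0.3651, 0.0535]
tcp_rot: [[-0.431, 0.902, -0.001], [0.902, 0.431, 0.0], [0.001, -0.0, -1.0]]
wrist_force: [-0.3, -0.6, -2.4]
gripper_width: 0.343
gripper_force: 20.0
```

>>> carry_out:
  targets: "0 0 2 0;0 0 1.5 0;0 0 1 0;0 0 0 0"

```text
time: 30.03
position: [0.4233, -0.3652, 0.0493]
tcp_rot: [[-0.431, 0.902, -0.0], [0.902, 0.431, 0.0], [0.0, -0.0, -1.0]]
wrist_force: [-0.7, 0.6, -2.1]
gripper_width: 0.338
gripper_force: 20.0
```

>>> carry_out:
  targets: "0 0 1 0;0 0 1 0;0 0 0 0"

```text
time: 30.28
position: [0.4233, -0.3653, 0.0474]
tcp_rot: [[-0.431, 0.902, -0.0], [0.902, 0.431, 0.0], [0.0, -0.0, -1.0]]
wrist_force: [-0.8, 0.0, -2.4]
gripper_width: 0.342
gripper_force: 20.0
```

>>> carry_out:
  targets: "0 0 1 0;0 0 1 0;0 0 0 0"

```text
time: 30.53
position: [0.4233, -0.3652, 0.0453]
tcp_rot: [[-0.431, 0.902, -0.0], [0.902, 0.431, 0.0], [0.0, -0.0, -1.0]]
wrist_force: [-0.0, 0.4, -1.2]
gripper_width: 0.342
gripper_force: 20.0
```

>>> carry_out:
  targets: "0 0 0.7 0;0 0 0.5 0;0 0 0 0;0 0 0 0"

```text
time: 30.87
position: [0.4234, -0.3653, 0.0447]
tcp_rot: [[-0.431, 0.902, 0.0], [0.902, 0.431, -0.0], [-0.0, -0.0, -1.0]]
wrist_force: [-1.3, 0.4, 4.8]
gripper_width: 0.341
gripper_force: 20.0
```

>>> carry_out:
  targets: "0 0 0.5 0;0 0 0 0;0 0 0 0"

```text
time: 31.12
position: [0.4235, -0.3653, 0.0446]
tcp_rot: [[-0.431, 0.902, 0.0], [0.902, 0.431, -0.001], [-0.001, -0.0, -1.0]]
wrist_force: [-2.5, 1.0, 9.9]
gripper_width: 0.342
gripper_force: 20.0
```

Home at the expected height (44.6 against 44.3). Release, rise, move clear and check.

>>> carry_out:
  targets: "0 0 -0.5 0;0 0 0 0;0 0 0 0;0 0 0 0;0 0 0 0"
  jaw: 0.3

```text
time: 31.53
position: [0.4234, -0.3653, 0.0442]
tcp_rot: [[-0.431, 0.902, -0.0], [0.902, 0.431, 0.0], [0.0, -0.0, -1.0]]
wrist_force: [0.4, 0.6, -0.3]
gripper_width: 0.628
gripper_force: 0.0
```

>>> carry_out:
  targets: "0 0 -10 0;0 0 -25 0;0 0 -35 0;0 0 -35 0;0 0 -35 0;0 0 -35 0;35 0 -10 0;38 0 0 0;38 0 0 0;38 0 0 0;38 0 0 0;20 0 0 0"

```text
time: 32.53
position: [0.3316, -0.1753, 0.2297]
tcp_rot: [[-0.433, 0.901, -0.002], [0.901, 0.433, -0.001], [-0.0, -0.002, -1.0]]
wrist_force: [-0.6, -0.1, 1.0]
gripper_width: 0.646
gripper_force: 0.0
```

>>> carry_out:
  targets: "0 0 0 0;0 0 0 0;0 0 0 0;0 0 0 0"

```text
time: 32.87
position: [0.3349, -0.1793, 0.2295]
tcp_rot: [[-0.43, 0.903, 0.001], [0.903, 0.43, 0.0], [-0.0, 0.001, -1.0]]
wrist_force: [0.4, 0.0, -0.3]
gripper_width: 0.651
gripper_force: 0.0
```

```bash
python3 - <<'E'
from h import *
s=read_camera('side'); t=read_camera('top'); go(0,0,0,0)
print('yellow',tray(t,'yellow',(330,224),.042))
for c,z in(('yellow',.042),):
  for k in blobs(t,c,300): print(rect(cast('top',k.reshape(-1,2),z)))
h=cv2.cvtColor(t,cv2.COLOR_RGB2LAB)
for c,thr in(('yellow+blue',None),):
  m=cv2.bitwise_or(mask(t,'yellow'),mask(t,'blue')); m=cv2.morphologyEx(m,cv2.MORPH_CLOSE,np.ones((3,3)))
  cs,_=cv2.findContours(m,cv2.RETR_EXTERNAL,cv2.CHAIN_APPROX_NONE)
  for k in cs:
    if cv2.contourArea(k)>800: print(c,rect(cast('top',k.reshape(-1,2),.04)))
for p in((.352,-.25,0),): pass
a=cv2.resize(s[130:230,260:360],None,fx=4,fy=4,interpolation=cv2.INTER_CUBIC)
b=cv2.resize(t[173:273,280:380],None,fx=4,fy=4,interpolation=cv2.INTER_CUBIC)
cv2.imwrite('pics/c9.png',np.hstack([a,b])[:,:,::-1])
E
```

```text
t 32.97 pos [ 334.6 -179.1  229.2] yang 25.5 shift [ 305.5 -225.2  229.3] twist 25.5 rows 11 4.0
yellow {'ctr': array([ 423.1, -358.6]), 'size': array([ 86.3, 161.7]), 'ang': np.float64(25.4), 'cen_off': array([-2.8, -2.5]), 'area': 10285}
(array([ 422.2, -365.5]), array([171.9, 100.4]), 25.0, array([ 423.5, -368. ]))
yellow+blue (array([ 426.8, -367. ]), array([179.5, 106.9]), 26.7, array([ 427.1, -368.5]))
```

```bash
python3 -c "
from workcell import *
print(job_done())"
```

```text
the job is handed in; nothing more can be done
None
```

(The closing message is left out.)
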